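# Fit the spare bulb in the microscope lamp house with sprung tongs

## Robot

A 6-joint arm with a two-finger parallel gripper is mounted at the origin on the work surface. World frame = base frame: x ahead of the robot, y to its left, z up, the work surface at z = 0. Lengths are in m, angles in rad, forces in N, time in s.
With the tool pointing down it reaches from about 0.35 to 0.975 m from the base axis. Payload 4.9 kg.
Tool frame: the origin (TCP) lies on the centre line of the jaws, within the pads' length; the fingertips stand manip.tcp_to_tips ahead of it and the grasp point (between the pads) is the TCP (manip.tcp_to_tips is the distance from the TCP to the fingertips, in m); y points along the fingers, z is the direction in which the jaws open and shut, and the axes are right-handed (so a half turn about y gives the same grasp; the last joint's range is limited). The gripper opens to 85 mm and grips with 20 to 120 N. Pads are 22 mm wide; open, the fingers measure 114 mm over their backs; the gripper's body (76 mm by 85 mm) begins 54 mm behind the grasp point. The pads swing forward as they close: fully open they stand 13 mm farther back than shut.
Start: joints at [-1.4, 0.053, 1.613, -0, 1.476, -0.119], TCP at [0.179, -0.599, 0.25] pointing down, gripper open.
Joint ranges: [-3.01, 3.01], [-1.01, 2.22], [0.06, 2.58], [-1.02, 4.17], [0.09, 2.62], [-3.14, 3.14]. Speed limits (rad/s): [2.57, 2.57, 3.14, 3.14, 3.14, 3.14].

## Interface

Orientations are given as a unit quaternion [w, x, y, z].
In Python, from plant import manip gives the robot as it stands.
- The arm moves only by the tool apply_moves, never from a script. Its argument "moves" is a list of rows, each a list of 7 numbers: the gripper's target within -1 to 1 (shut at 1, half-way at 0, fully open at -1), then the shift along the tool's x, y, z in mm, then the turn, a rotation vector about the tool's x, y, z in degrees. A call has 1 to 20 rows; each row shifts and turns the commanded pose from where the row before left it, along the tool's axes as they then stand; what a row does not reach is not made up. A row lasts 1/10 s, in which the tool goes at most 50 mm and 8.59 degrees, less where a joint would pass 70% of its speed; a pose out of reach is approached as far as the arm can. A call with a gripper value outside its range is refused whole. The fingers move at their own pace and stop on an object; the grip force is fixed at half the most. Time passes only in rows, so rows that do not move let the fingers close. It gives the time, the measured TCP pose, the force and the opening at its end, in the units of the state.
- manip.state(): the state, without advancing time (a new reading comes with each control period).
- manip.grab_frame(name): name is "side" or "top"; returns the picture (400x640x3 uint8, blue, green, red); there is no depth.
- manip.calibration(name): a dict with "mtx" (3x3 intrinsics, pixels), "distortion" ([k1, k2, p1, p2, k3] as OpenCV has them; the pictures are not rectified), "T" (4x4, takes a point from camera to world coordinates). Camera axes: x right, y down, z forward; pixel columns grow to the right and rows downward; lengths in m; the calibration is good to about 2 mm. A picture is of the moment at which its call begins. calibration takes no time and is no camera call.
- manip.job_done(): hands the job in, once; it reports no verdict.
The state is a dict: "time": time; "joint_pos": joint angles; "joint_vel": joint speeds; "joint_efforts": joint torques, N m; "tool_pos": TCP position; "tool_rot": TCP orientation; "contact_force": force on the tool from outside, world axes, zero at the start; "ft_torque": the same for the moment, N m; "gripper_width": opening from 0.0 (shut) to 1.0 (fully open).
Only numpy, scipy, OpenCV 4.12 (cv2) and the standard library are available. Lean on these libraries where they do the work, as an engineer would, in place of code of your own. Each camera call takes 0.05 s, during which the arm holds its last target. There are 200 camera calls.

## Task

Fit the spare bulb into the microscope's lamp house: take the sprung tongs from their stand, squeeze them on the bulb to draw it up out of its deep storage tube, and press it straight down into the lamp socket at the bottom of the lamp house's well until it clicks and sits fully home. Only the tongs may touch the bulb, never the gripper itself, and it is glass: squeeze it and press it gently, going by feel. Then stand the tongs upright in their stand again, let go, and leave the other things on the bench undisturbed.

Things in the scene. Friction and masses are not known exactly. Their poses are not given: they have to be found in the camera images.
- tongs: Sprung steel tongs, 140 mm tall, 96 g, standing tips down in their stand. Origin midway between the lower ends of the tips; z points up to the head; the two parallel legs close along y. Lower 75 mm: slim jaws with orange gripping faces, each leg 10 mm (x) by 3.5 mm (y), free gap 18 mm, 25 mm over the outside. 36 mm wide handles above, with finger stops at their foot.
- tongs_grip (a point): Where to hold the tongs: on their axis 100 mm above the tip ends, axes as the tongs'. Flat grooved handle faces, 36 mm apart across y when free (30 mm with the jaws shut on the bulb), 14 mm wide along x. At their foot finger stops stand out 5.5 mm beyond these faces: 47 mm over both, upper side 22 mm below this point; fingers go above them. The head ends 41 mm above this point.
- leg_a (a joint): How far each tong leg is squeezed in, m: 0 free (jaw gap 18 mm), 0.003 shut on the bulb, 0.004 fully in; both move alike. Springs: a squeeze of 3 N starts it, 1 N more per mm, 6 N shuts the jaws on the bulb; only what is squeezed beyond that holds the bulb. With 4 to 5 N the tongs can be carried with the jaws still open.
- bulb: Capsule bulb, 45 mm tall, 13 to 22 g, upright in the spare-bulb tube. Origin at its lower end, z up. Round-nosed brass barrel 12 mm thick, 16 mm long; steel flange 22 mm wide, 16 to 19 mm up; glass 12 mm thick, 19 to 45 mm up. Grip the glass just above the flange, jaw ends resting on the flange. It cracks if the tongs' contact forces on it add up to 60 N; 10 to 15 N on each jaw is ample.
- tube_mouth (a point): Centre of the mouth of the fixed clear plastic spare-bulb tube (45 mm across, 82 mm tall, bore 35 mm, on a 66 mm square steel foot). z up, along the bore. The underside of the bulb's flange rests on a seat 58 mm below the mouth; the top of its glass is 29 mm below the mouth.
- well_mouth (a point): Centre of the 36 mm wide round well in the top of the fixed lamp house, a finned box 98 mm square, 100 mm tall; z up. At its bottom stands the white lamp socket, a ring with a 15 mm bore. Its height is adjustable: its rim, where the bulb's flange rests when home, is anywhere from 48 to 68 mm below the mouth and must be felt.
- contact (a joint): Sprung centre contact in the socket's bore: how far it is pushed down, m; 0 free, about 0.0035 with the bulb home. Two sprung clips in the bore resist the barrel with up to about 10 N over its last 8 mm and then click in behind it; the flange on the rim is the stop (it gives 1 mm per 8 N). More than 40 N between bulb and lamp house spoils them.
- slot_floor (a point): Centre of the floor of the slot in the fixed white tongs stand (block 58 by 72 mm, 66 mm tall, on a blue foot). The slot is 14.5 mm (x) by 31 mm (y) and 58 mm deep, open above; z up. The tongs stand in it on this floor, their y along the slot's y.
- beaker: Glass beaker, 60 mm across, 75 mm tall; bystander. Origin at the centre of its underside.
- lens: Collector lens off the lamp house, in an aluminium cell 52 mm across, 24 mm tall; bystander. Origin at the centre of its underside.
- jar: Amber jar with black cap, 56 mm across, 85 mm tall; bystander. Origin at the centre of its underside.
There are look-alikes about, which are no part of the job. Leave any red or yellow look-alike of the part that bears well_mouth alone.

How it is judged:
By the outcome, as a careful person would: the job done as asked, in the order asked, and still so for the second after the job is handed in, with the robot touching nothing.
It also fails if it takes over 59 s, if anything falls off the work surface, if the arm or the gripper's body presses on something with over 40 N, if the wrist force passes 120 N, or if a joint passes its speed limit or range.

## Working session

There is one attempt and no reset: what is moved stays moved. The work goes in short steps, Python scripts to look and compute and a tool call to move; the robot and the scene stay as the last step left them, time stands still between calls to the robot, and variables do not carry over. Pictures are saved under pics/ and viewed, about 8 in all and at most 12, crops included, and the job is handed in when it is done.

Besides the shell and the picture viewer there is one more tool, called after "Call:" as a command line: name --pt "numbers of a row" for each row, then --argument value for the rest. apply_moves: Moves the arm, as the interface text tells. Its arguments: {"type":"object","properties":{"moves":{"type":"array","items":{"type":"array","items":{"type":"number"}}}},"required":["moves"]}

```bash
mkdir -p pics; ls; python3 - <<'E'
from plant import manip
import cv2,numpy as np
np.set_printoptions(precision=4,suppress=True)
for n in("side","top"):
    cv2.imwrite(f"pics/{n}0.png",manip.grab_frame(n)); c=manip.calibration(n)
    print(n,c["mtx"],c["distortion"],c["T"])
print(manip.state(),manip.tcp_to_tips)
E
```

```text
pics
side [[390.6165   0.     317.1323]
 [  0.     390.6165 201.5686]
 [  0.       0.       1.    ]] [-0.0348  0.      0.      0.      0.    ] [[-0.9678 -0.1267  0.2176  0.2717]
 [-0.2514  0.533  -0.8079  0.6821]
 [-0.0136 -0.8365 -0.5477  0.6389]
 [ 0.      0.      0.      1.    ]]
top [[425.5126   0.     323.1864]
 [  0.     425.5126 202.3086]
 [  0.       0.       1.    ]] [0.009 0.    0.    0.    0.   ] [[-0.0209 -0.9978  0.0629  0.4258]
 [-0.9994  0.0226  0.0266 -0.0907]
 [-0.028  -0.0623 -0.9977  1.1295]
 [ 0.      0.      0.      1.    ]]
{'time': 0.1, 'joint_pos': array([-1.4   ,  0.0533,  1.6141, -0.    ,  1.476 , -0.119 ]), 'joint_vel': array([-0.0002, -0.0004, -0.0035,  0.0003,  0.0001, -0.0005]), 'joint_efforts': array([  0.0012, -39.4901, -37.1361,   0.    ,   0.0039,  -0.    ]), 'tool_pos': array([ 0.1785, -0.5984,  0.2492]), 'tool_rot': array([ 0.1021, -0.1021,  0.7003, -0.6991]), 'contact_force': array([-0.8484, -0.103 ,  0.4413]), 'ft_torque': array([ 0.006 , -0.018 ,  0.0244]), 'gripper_width': 0.9962988823904689} 0.019
```

View pics/side0.png

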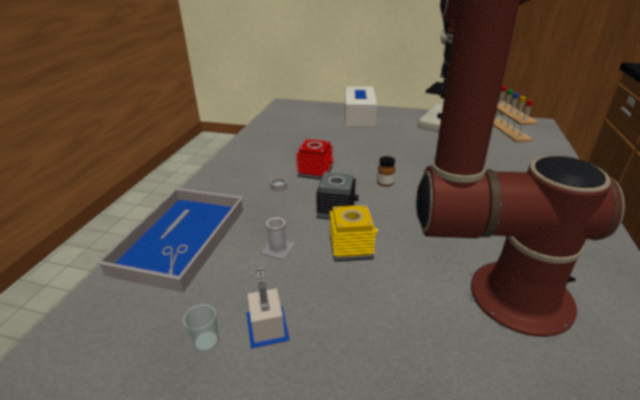

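View pics/top0.png

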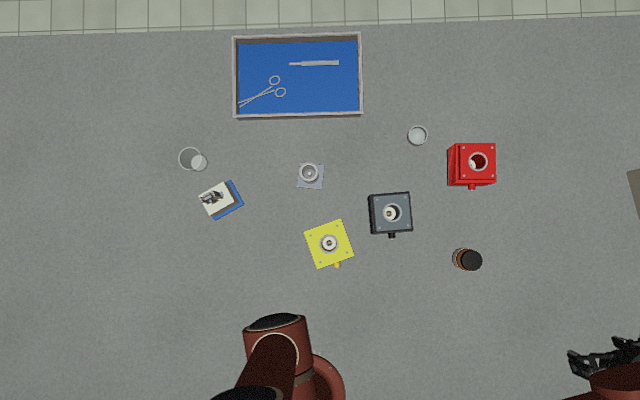

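Side view: the tongs in their white stand are at (263,290), the tube at (276,235), and the lamp houses are grey (336,190), yellow (353,230) and red (315,158). Top view: stand (218,200), tube (310,174), grey house (391,212), yellow (330,244), red (472,164). Anything that could pass for the lamp house is yellow or red, and those are to be left alone, so the grey one is my choice. I'll check it in one close composite.

```bash
cat > h.py <<'E'
from plant import manip
import cv2,numpy as np
np.set_printoptions(precision=4,suppress=True)
C={n:manip.calibration(n) for n in("side","top")}
def ray(n,uv):
    c=C[n];p=cv2.undistortPoints(np.array([[uv]],float),c["mtx"],np.array(c["distortion"]))[0,0]
    T=c["T"];return T[:3,3],T[:3,:3]@np.array([p[0],p[1],1])
def atz(n,uv,z):
    o,d=ray(n,uv);return o+d*(z-o[2])/d[2]
def proj(n,P):
    c=C[n];T=np.linalg.inv(c["T"]);q,_=cv2.projectPoints(np.array(P,float).reshape(-1,1,3),cv2.Rodrigues(T[:3,:3])[0],T[:3,3],c["mtx"],np.array(c["distortion"]));return q[:,0]
def tri(uvs):
    A=np.zeros((3,3));b=np.zeros(3)
    for n,uv in uvs:
        o,d=ray(n,uv);d=d/np.linalg.norm(d);M=np.eye(3)-np.outer(d,d);A+=M;b+=M@o
    return np.linalg.solve(A,b)
def crop(img,x,y,w,h,s):
    return cv2.resize(img[y:y+h,x:x+w],None,fx=s,fy=s,interpolation=cv2.INTER_CUBIC)
E
python3 - <<'E'
from h import *
s=cv2.imread("pics/side0.png");t=cv2.imread("pics/top0.png")
a=np.hstack([crop(t,190,170,60,60,4.4),crop(t,285,145,60,60,4.4),crop(t,362,182,60,60,4.4)])
b=np.hstack([crop(s,235,260,66,90,4),crop(s,250,205,66,90,4),crop(s,305,160,66,90,4)])
im=np.vstack([cv2.resize(a,(792,264)),cv2.resize(b,(792,360))[:336]])
cv2.imwrite("pics/c0.png",im)
E
```

```text
(no output)
```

View pics/c0.png

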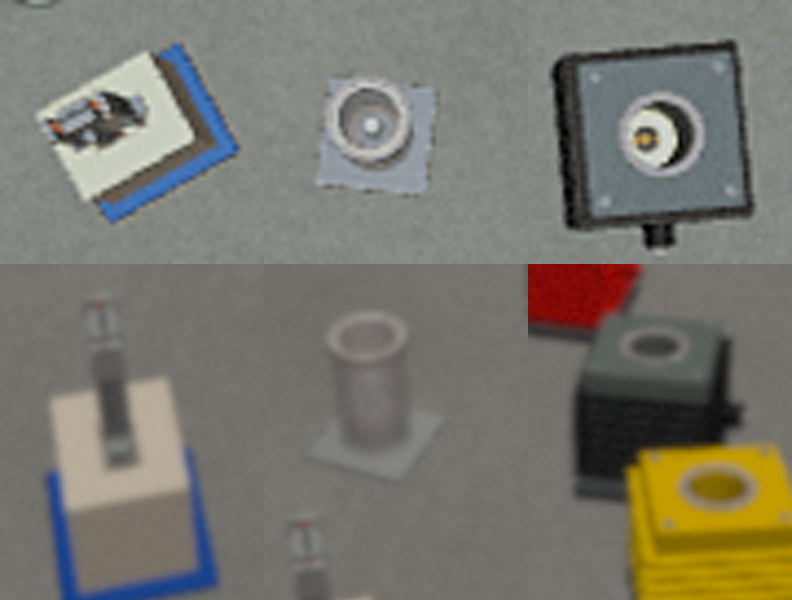

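The top row shows the block top's corners at crop (152,52), (35,117), (88,203), (195,140), the tube mouth ring at (370,121) with the bulb tip inside, and the grey house's well at (662,134) with its white socket. The side row shows the tongs' head top at (100,303), the tube mouth at (368,335) and the well at (653,346). The grey house is neither red nor yellow, so it is the right one.

```bash
python3 - <<'E'
from h import *
T=lambda i,x,y:("top",([190,285,362][i]+(x-264*i)/4.4,[170,145,182][i]+y/4.4))
S=lambda i,x,y:("side",([235,250,305][i]+(x-264*i)/4,[260,205,160][i]+(y-264)/4))
print("tube",tri([T(1,370,121),S(1,368,335)]),atz(*T(1,370,121),.087))
print("well",tri([T(2,662,134),S(2,653,346)]),atz(*T(2,662,134),.1))
top=[T(0,*p) for p in((152,52),(35,117),(88,203),(195,140))]
sd=[S(0,*p) for p in((50,398),(168,378),(190,488),(70,512))]
for z in(.066,.071,.074):
    P=np.array([atz(*p,z) for p in top]);Q=np.array([atz(*p,z) for p in sd])
    print(z,P.mean(0),Q.mean(0))
    for X in(P,Q): print(np.linalg.norm(np.roll(X,-1,0)-X,axis=1),[np.degrees(np.arctan2(*(np.roll(X,-1,0)-X)[i,1::-1])) for i in range(4)])
print("head",atz(*S(0,100,303),.155))
for z in(.15,.155): print(atz(*T(0,50,125),z))
s=manip.state()
from scipy.spatial.transform import Rotation as R
print(R.from_quat(s["tool_rot"],scalar_first=True).as_matrix())
E
```

```text
tube [ 0.5671 -0.0292  0.0796] [ 0.566  -0.0297  0.087 ]
well [ 0.4622 -0.23    0.0982] [ 0.4624 -0.2297  0.1   ]
0.066 [0.5071 0.2061 0.066 ] [0.5062 0.209  0.066 ]
[0.0767 0.0586 0.0709 0.0568] [np.float64(117.90714704873659), np.float64(-148.71068100337152), np.float64(-60.67187551821145), np.float64(25.500247277529542)]
[0.0589 0.0719 0.0557 0.0732] [np.float64(-152.73315359897597), np.float64(117.56822634809713), np.float64(28.576253479963963), np.float64(-59.9273318631398)]
0.071 [0.5067 0.2047 0.071 ] [0.5042 0.2131 0.071 ]
[0.0764 0.0583 0.0706 0.0565] [np.float64(117.90714704873656), np.float64(-148.71068100337146), np.float64(-60.67187551821145), np.float64(25.500247277529603)]
[0.0584 0.0712 0.0552 0.0726] [np.float64(-152.733153598976), np.float64(117.56822634809707), np.float64(28.57625347996404), np.float64(-59.92733186313986)]
0.074 [0.5065 0.2039 0.074 ] [0.503  0.2156 0.074 ]
[0.0761 0.0581 0.0704 0.0563] [np.float64(117.90714704873656), np.float64(-148.7106810033715), np.float64(-60.671875518211465), np.float64(25.500247277529635)]
[0.0581 0.0709 0.0549 0.0722] [np.float64(-152.73315359897595), np.float64(117.56822634809713), np.float64(28.576253479963974), np.float64(-59.92733186313984)]
head [0.5075 0.2081 0.155 ]
[0.503  0.2185 0.15  ]
[0.5026 0.217  0.155 ]
[[-0.9583 -0.0003  0.2857]
 [-0.2857  0.0018 -0.9583]
 [-0.0002 -1.     -0.0018]]
```

Call:
apply_moves --pt "-0.4 0 0 0 0 -6 0" --pt "-0.4 0 0 0 0 -6 0" --pt "-0.4 -37 0 -31 0 0 0" --pt "-0.4 -37 0 -31 0 0 0" --pt "-0.4 -37 0 -31 0 0 0" --pt "-0.4 -37 0 -31 0 0 0" --pt "-0.4 -37 0 -31 0 0 0" --pt "-0.4 -37 0 -31 0 0 0" --pt "-0.4 -37 0 -31 0 0 0" --pt "-0.4 -37 0 -31 0 0 0" --pt "-0.4 -37 0 -31 0 0 0" --pt "-0.4 -37 0 -31 0 0 0" --pt "-0.4 -37 0 -31 0 0 0" --pt "-0.4 -37 0 -31 0 0 0" --pt "-0.4 -37 0 -31 0 0 0" --pt "-0.4 -37 0 -31 0 0 0" --pt "-0.4 -37 0 -31 0 0 0" --pt "-0.4 -37 0 -31 0 0 0" --pt "-0.4 0 0 0 0 0 0"

```text
time: 2.0
tool_pos: [0.4611, 0.1244, 0.2495]
tool_rot: [0.177, -0.177, 0.685, -0.684]
contact_force: [-0.6, -0.5, 0.0]
gripper_width: 0.701
```

```bash
cat >> h.py <<'E'
from scipy.spatial.transform import Rotation as R
def delta(t,yaw=None):
    s=manip.state();M=R.from_quat(s["tool_rot"],scalar_first=True).as_matrix()
    y=np.degrees(np.arctan2(M[1,2],M[0,2]));print("pos",s["tool_pos"],"yaw z",y,"tilt",M[:,1],"F",s["contact_force"],"g",s["gripper_width"],"t",s["time"])
    if yaw is not None: print("turn y",-(yaw-y))
    print("d tool mm",1000*M.T@(np.array(t)-s["tool_pos"]))
E
python3 - <<'E'
from h import *
delta([.507,.207,.249],-61.5)
s=manip.grab_frame("side");t=manip.grab_frame("top")
a=np.radians(118.5);y=np.array([np.cos(a),np.sin(a),0]);x=np.array([y[1],-y[0],0]);c=np.array([.507,.207,0])
def box(im,n,z,hx,hy,col):
    P=[c+[0,0,z]+i*hx*x+j*hy*y for i,j in((1,1),(1,-1),(-1,-1),(-1,1))]
    return P
ims=[]
for n,im,(cx,cy),w in(("side",s,(225,240),80),("top",t,(180,165),80)):
    f=6;o=crop(im,cx,cy,w,w,f) if 0 else cv2.resize(im[cy:cy+100,cx:cx+w],None,fx=5,fy=5,interpolation=cv2.INTER_CUBIC)
    for z,hx,hy,col in((.066,.029,.036,(0,255,0)),(.066,.00725,.0155,(0,0,255)),(.149,.007,.018,(255,0,255))):
        q=((proj(n,box(im,n,z,hx,hy,col))-[cx-.0,cy-.0]+.5)*5).astype(np.int32)
        cv2.polylines(o,[q],True,col,1)
    ims.append(o)
cv2.imwrite("pics/c1.png",np.hstack(ims))
E
```

```text
pos [0.4611 0.1244 0.2495] yaw z -60.999359451003755 tilt [-0.0016  0.0014 -1.    ] F [-0.6399 -0.5161  0.0393] g 0.7013889119841444 t 2.0
turn y 0.5006405489962447
d tool mm [-80.1595   0.5064 -50.0324]
```

View pics/c1.png

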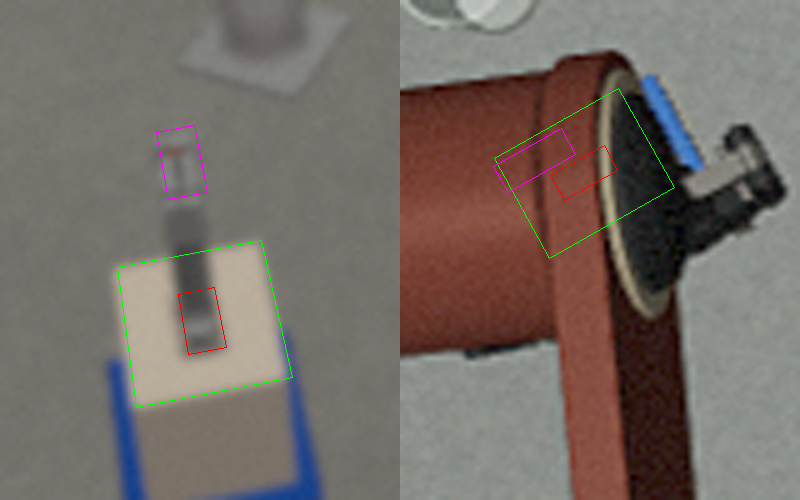

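The side overlay fits the block top (green) and the tongs' head (magenta, about (180,162)) to 1–2 mm. The arm hides the tongs in the top view. Next I go over the tongs and down.

Call:
apply_moves --pt "-0.4 -40 0 -25 0 0.5 0" --pt "-0.4 -40 0 -25 0 0 0" --pt "-0.4 0 0 0 0 0 0" --pt "-0.4 0 0 0 0 0 0"

```text
time: 2.5
tool_pos: [0.5075, 0.201, 0.2497]
tool_rot: [-0.171, 0.172, -0.686, 0.686]
contact_force: [-0.6, -0.6, -1.0]
gripper_width: 0.7
```

```bash
python3 - <<'E'
from h import *
delta([.507,.207,.108],-61.5)
E
```

```text
pos [0.5075 0.201  0.2497] yaw z -61.93431979570718 tilt [-0.0014 -0.001  -1.    ] F [-0.632  -0.5677 -0.9731] g 0.700286782837874 t 2.5
turn y -0.43431979570718227
d tool mm [ -2.6194 141.6729  -5.5149]
```

Call:
apply_moves --pt "-0.4 -2.5 0 -5.5 0 -0.4 0" --pt "-0.4 0 30 0 0 0 0" --pt "-0.4 0 30 0 0 0 0" --pt "-0.4 0 30 0 0 0 0" --pt "-0.4 0 30 0 0 0 0" --pt "-0.4 0 20 0 0 0 0" --pt "-0.4 0 0 0 0 0 0" --pt "-0.4 0 0 0 0 0 0"

```text
time: 3.3
tool_pos: [0.5072, 0.2073, 0.1111]
tool_rot: [-0.174, 0.173, -0.685, 0.685]
contact_force: [0.5, 0.4, 0.3]
gripper_width: 0.7
```

```bash
python3 - <<'E'
from h import *
delta([.507,.207,.108],-61.5)
s=manip.grab_frame("side")
cv2.imwrite("pics/c2.png",cv2.resize(s[200:350,190:340],None,fx=4,fy=4,interpolation=cv2.INTER_CUBIC))
E
```

```text
pos [0.5072 0.2073 0.1111] yaw z -61.56451225551974 tilt [ 0.0006  0.0001 -1.    ] F [0.5315 0.362  0.2571] g 0.7001029300378819 t 3.3
turn y -0.0645122555197375
d tool mm [0.2782 3.0641 0.1447]
```

View pics/c2.png

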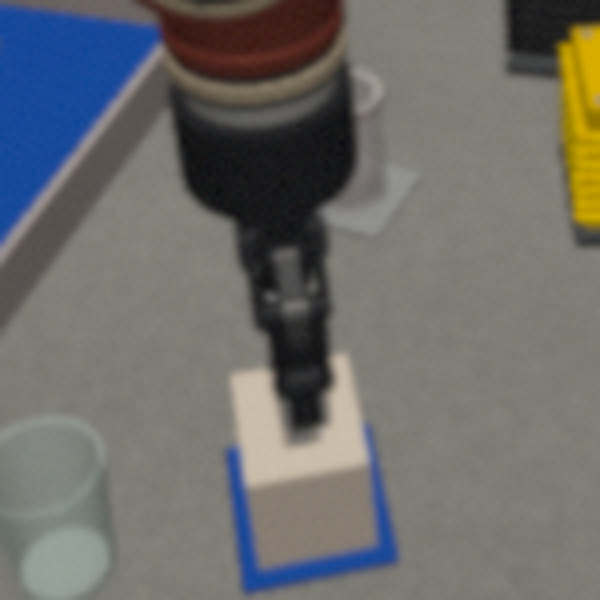

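The fingers straddle the handles (about (300,330)), with the fingertips above the stops. I close to about 33 mm in steps.

Call:
apply_moves --pt "0.0 0 0 0 0 0 0" --pt "0.08 0 0 0 0 0 0" --pt "0.12 0 0 0 0 0 0" --pt "0.12 0 0 0 0 0 0" --pt "0.12 0 0 0 0 0 0"

```text
time: 3.85
tool_pos: [0.5073, 0.2081, 0.1105]
tool_rot: [-0.174, 0.174, -0.685, 0.685]
contact_force: [0.5, -0.3, 0.3]
gripper_width: 0.439
```

Call:
apply_moves --pt "0.16 0 0 0 0 0 0" --pt "0.18 0 0 0 0 0 0" --pt "0.2 0 0 0 0 0 0" --pt "0.2 0 0 0 0 0 0" --pt "0.2 0 0 0 0 0 0"

```text
time: 4.35
tool_pos: [0.5073, 0.2081, 0.1105]
tool_rot: [0.174, -0.174, 0.685, -0.685]
contact_force: [-0.4, -0.3, 2.0]
gripper_width: 0.402
```

Call:
apply_moves --pt "0.22 0 0 0 0 0 0" --pt "0.22 0 0 0 0 0 0" --pt "0.22 0 0 0 0 0 0"

```text
time: 4.65
tool_pos: [0.5073, 0.2081, 0.1106]
tool_rot: [0.174, -0.174, 0.685, -0.685]
contact_force: [-0.5, -0.1, 3.1]
gripper_width: 0.397
```

Call:
apply_moves --pt "0.24 0 0 0 0 0 0" --pt "0.24 0 0 0 0 0 0" --pt "0.24 0 -5 0 0 0 0" --pt "0.24 0 -10 0 0 0 0" --pt "0.24 0 -10 0 0 0 0" --pt "0.24 0 0 0 0 0 0"

```text
time: 5.25
tool_pos: [0.5083, 0.2083, 0.1375]
tool_rot: [-0.175, 0.173, -0.685, 0.685]
contact_force: [0.3, -0.2, -1.6]
gripper_width: 0.383
```

Call:
apply_moves --pt "0.24 0 -20 0 0 0 0" --pt "0.24 0 -25 0 0 0 0" --pt "0.24 0 -25 0 0 0 0" --pt "0.24 0 -25 0 0 0 0" --pt "0.24 0 -17 0 0 0 0" --pt "0.24 0 0 0 0 0 0"

```text
time: 5.85
tool_pos: [0.5086, 0.2084, 0.2506]
tool_rot: [0.176, -0.172, 0.685, -0.685]
contact_force: [1.0, 0.5, 0.1]
gripper_width: 0.379
```

```bash
python3 - <<'E'
from h import *
delta([.566,-.0295,.25],-61.5)
s=manip.grab_frame("side")
cv2.imwrite("pics/c3.png",cv2.resize(s[150:310,190:340],None,fx=4,fy=3.75,interpolation=cv2.INTER_CUBIC))
p=manip.state()["tool_pos"]
print((proj("side",[p+[0,0,-.103],p])-[190,150])*[4,3.75])
E
```

```text
pos [0.5086 0.2084 0.2506] yaw z -61.49501096577018 tilt [ 0.0056  0.0014 -1.    ] F [0.9891 0.5276 0.0877] g 0.3794982975436201 t 5.85
turn y 0.004989034229822664
d tool mm [ 63.0407   0.5915 236.438 ]
[[281.644  463.7948]
 [258.3015 293.0736]]
```

View pics/c3.png

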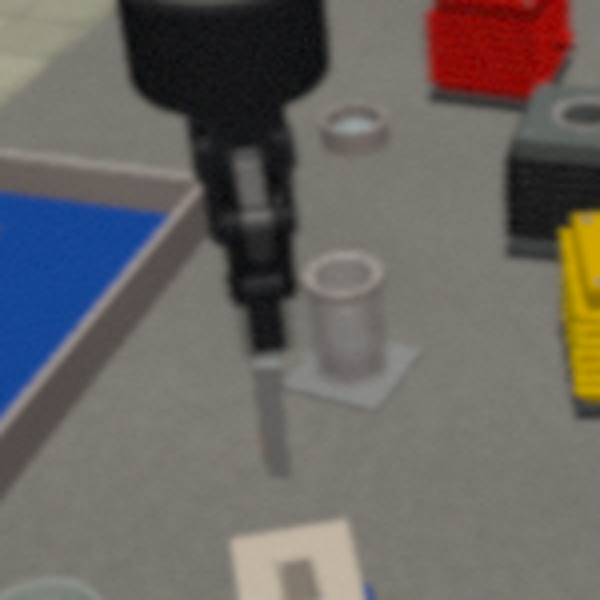

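The tongs hang straight, with their tips at about (275,472) against a predicted (282,464), which is within 2 mm. Now I refine the tube, bulb and well positions from the first pictures, taken before anything hid them.

```bash
python3 - <<'E'
from h import *
s=cv2.imread("pics/side0.png");t=cv2.imread("pics/top0.png")
T=lambda i,x,y:("top",([190,285,362][i]+(x-264*i)/4.4-.39,[170,145,182][i]+y/4.4-.39))
S=lambda i,x,y:("side",([235,250,305][i]+(x-264*i)/4-.4,[260,205,160][i]+(y-264)/4-.4))
print("bulb top",atz(*T(1,371,125),.053),"tube",atz(*T(1,370,121),.082),atz(*S(1,368,335),.082))
print("well",atz(*T(2,662,134),.1),atz(*S(2,653,346),.1))
# overlays on raw
c=np.linspace(0,2*np.pi,60);circ=lambda p,r,z:[[p[0]+r*np.cos(a),p[1]+r*np.sin(a),z] for a in c]
tu=(.5665,-.0295);we=(.4625,-.230)
F=8;out=[]
for n,im,o,items in(("top",t,(290,150),[(tu,.0225,.082),(tu,.006,.053)]),("side",s,(255,208),[(tu,.0225,.082),(tu,.0225,.005)]),("top",t,(367,187),[(we,.018,.1)]),("side",s,(312,158),[(we,.018,.1)])):
    k=cv2.resize(im[o[1]:o[1]+48-11,o[0]:o[0]+49],None,fx=F,fy=F,interpolation=cv2.INTER_CUBIC)
    for p,r,z in items: cv2.polylines(k,[((proj(n,circ(p,r,z))-o+.5)*F).astype(np.int32)],True,(0,0,255),1)
    out.append(k)
cv2.imwrite("pics/c4.png",np.vstack([np.hstack(out[:2]),np.hstack(out[2:])]))
E
```

```text
bulb top [ 0.5692 -0.0272  0.053 ] tube [ 0.5677 -0.0284  0.082 ] [ 0.5675 -0.0275  0.082 ]
well [ 0.4634 -0.2288  0.1   ] [ 0.4628 -0.2289  0.1   ]
```

View pics/c4.png

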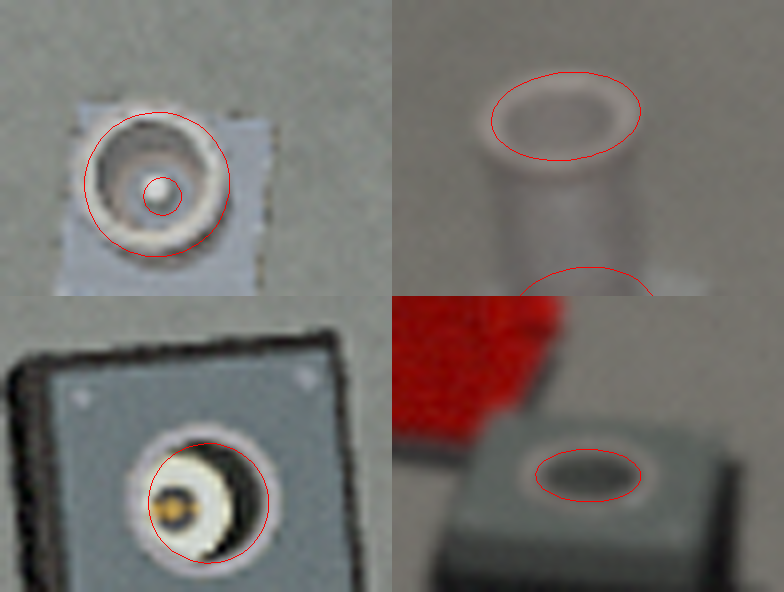

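In the pictures the tube ring, the bulb tip and the well ring each sit about 0.6 px up-left of the red circles. The corrected positions are tube and bulb ≈ (0.568, −0.028) and well ≈ (0.463, −0.229). I go over the tube.

Call:
apply_moves --pt "0.24 10 0 30 -0.08 0 -0.32" --pt "0.24 10 0 40 0 0 0" --pt "0.24 10 0 40 0 0 0" --pt "0.24 10 0 40 0 0 0" --pt "0.24 10 0 40 0 0 0" --pt "0.24 10 0 30 0 0 0" --pt "0.24 0 0 16 0 0 0" --pt "0.24 0 30 0 0 0 0" --pt "0.24 0 15 0 0 0 0" --pt "0.24 0 0 0 0 0 0" --pt "0.24 0 0 0 0 0 0"

```text
time: 7.0
tool_pos: [0.5663, -0.0273, 0.2015]
tool_rot: [0.172, -0.177, 0.686, -0.685]
contact_force: [0.5, 0.5, -0.3]
gripper_width: 0.374
```

```bash
python3 - <<'E'
from h import *
delta([.568,-.028,.19],-61.5)
s=manip.grab_frame("side")
F=6;o=(220,130)
k=cv2.resize(s[130:230+30,220:330],None,fx=F,fy=F*.75,interpolation=cv2.INTER_CUBIC)
st=manip.state();p=st["tool_pos"];M=R.from_quat(st["tool_rot"],scalar_first=True).as_matrix()
print((proj("side",[p+M[:,1]*.103])-o)*[F,F*.75])
c=np.linspace(0,2*np.pi,60)
for r in(.0225,.0175):cv2.polylines(k,[((proj("side",[[.568+r*np.cos(a),-.028+r*np.sin(a),.082] for a in c])-o+.5)*[F,F*.75]).astype(np.int32)],True,(0,0,255),1)
tip=p+M[:,1]*.103
cv2.polylines(k,[((proj("side",[tip+i*.005*M[:,0]+j*.0115*M[:,2] for i,j in((1,1),(1,-1),(-1,-1),(-1,1))])-o+.5)*[F,F*.75]).astype(np.int32)],True,(0,255,0),1)
cv2.imwrite("pics/c5.png",k)
E
```

```text
pos [ 0.5663 -0.0273  0.2015] yaw z -61.43322235567063 tilt [-0.0074 -0.0009 -1.    ] F [ 0.5498  0.4556 -0.3385] g 0.37424329887789776 t 7.0
turn y 0.06677764432937039
d tool mm [-1.2    11.459   1.4899]
[[332.8984 388.8239]]
```

View pics/c5.png

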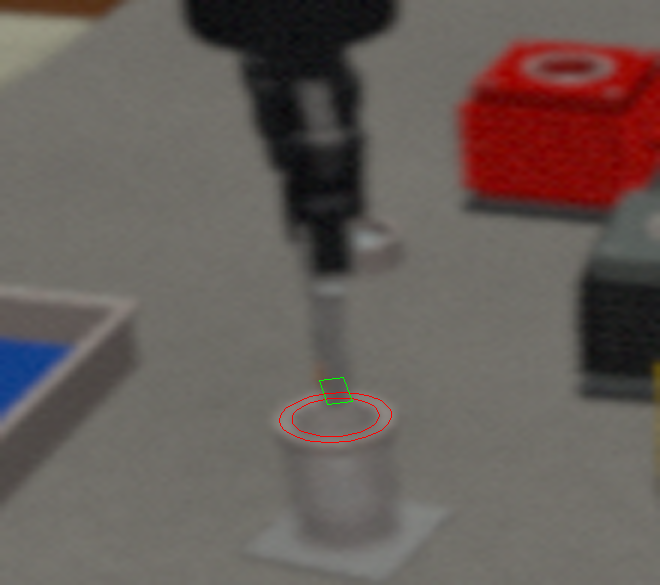

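The predicted jaw ends (green) match the visible tips, which are over the mouth. I widen the jaws to about 4 N of squeeze, trim the pose and go down to just above the glass.

Call:
apply_moves --pt "0.205 -1 0 1 0.1 0 0.3" --pt "0.205 0 0 0 0 0 0" --pt "0.205 0 10 0 0 0 0" --pt "0.205 0 15 0 0 0 0" --pt "0.205 0 13 0 0 0 0" --pt "0.205 0 0 0 0 0 0" --pt "0.205 0 0 0 0 0 0"

```text
time: 7.75
tool_pos: [0.5675, -0.0285, 0.163]
tool_rot: [0.173, -0.175, 0.686, -0.685]
contact_force: [-0.5, -0.3, -0.3]
gripper_width: 0.395
```

```bash
python3 - <<'E'
from h import *
delta([.5675,-.0277,.1300],-61.5)
E
```

```text
pos [ 0.5675 -0.0285  0.163 ] yaw z -61.496664647767055 tilt [-0.0023 -0.0001 -1.    ] F [-0.4764 -0.2581 -0.2868] g 0.3949832883264207 t 7.75
turn y 0.0033353522329448992
d tool mm [-0.4054 33.0331 -0.6425]
```

Call:
apply_moves --pt "0.205 0 4 -0.3 0 0 0" --pt "0.205 0 4 0 0 0 0" --pt "0.205 0 4 0 0 0 0" --pt "0.205 0 0 0 0 0 0" --pt "0.205 0 0 0 0 0 0"

```text
time: 8.25
tool_pos: [0.568, -0.0282, 0.1522]
tool_rot: [-0.174, 0.174, -0.685, 0.685]
contact_force: [-0.1, 0.3, -0.7]
gripper_width: 0.397
```

Call:
apply_moves --pt "0.205 0 4 0 0 0 0" --pt "0.205 0 4 0 0 0 0" --pt "0.205 0 0 0 0 0 0" --pt "0.205 0 0 0 0 0 0"

```text
time: 8.65
tool_pos: [0.5678, -0.0282, 0.144]
tool_rot: [-0.174, 0.174, -0.685, 0.685]
contact_force: [0.7, 0.2, -0.8]
gripper_width: 0.402
```

Call:
apply_moves --pt "0.205 0 4 0 0 0 0" --pt "0.205 0 3 0 0 0 0" --pt "0.205 0 0 0 0 0 0" --pt "0.205 0 0 0 0 0 0"

```text
time: 9.05
tool_pos: [0.5679, -0.0282, 0.1371]
tool_rot: [-0.174, 0.174, -0.685, 0.685]
contact_force: [0.8, -0.3, -1.7]
gripper_width: 0.4
```

Tips should be about 7 mm above the flange. I'll feel for it with small steps.

Call:
apply_moves --pt "0.205 0 3 0 0 0 0" --pt "0.205 0 1 0 0 0 0" --pt "0.205 0 0 0 0 0 0" --pt "0.205 0 0 0 0 0 0"

```text
time: 9.45
tool_pos: [0.568, -0.0283, 0.1333]
tool_rot: [-0.174, 0.174, -0.685, 0.685]
contact_force: [-0.5, 0.6, -0.8]
gripper_width: 0.398
```

Call:
apply_moves --pt "0.205 0 1 0 0 0 0" --pt "0.205 0 1 0 0 0 0" --pt "0.205 0 0 0 0 0 0"

```text
time: 9.75
tool_pos: [0.5679, -0.0283, 0.1311]
tool_rot: [-0.174, 0.174, -0.685, 0.685]
contact_force: [-0.7, 0.5, -0.7]
gripper_width: 0.396
```

Call:
apply_moves --pt "0.205 0 1 0 0 0 0" --pt "0.205 0 0 0 0 0 0"

```text
time: 9.95
tool_pos: [0.5679, -0.0283, 0.1301]
tool_rot: [-0.174, 0.174, -0.685, 0.685]
contact_force: [-0.5, -0.1, -0.6]
gripper_width: 0.397
```

Call:
apply_moves --pt "0.205 0 0.7 0 0 0 0" --pt "0.205 0 0 0 0 0 0"

```text
time: 10.15
tool_pos: [0.5681, -0.0283, 0.1297]
tool_rot: [-0.174, 0.174, -0.685, 0.686]
contact_force: [0.1, 0.1, -1.6]
gripper_width: 0.399
```

Call:
apply_moves --pt "0.205 0 0.7 0 0 0 0" --pt "0.205 0 0 0 0 0 0"

```text
time: 10.35
tool_pos: [0.5683, -0.0283, 0.1295]
tool_rot: [-0.174, 0.174, -0.685, 0.686]
contact_force: [-0.7, 0.7, 2.7]
gripper_width: 0.4
```

Call:
apply_moves --pt "0.205 0 0.7 0 0 0 0" --pt "0.205 0 0 0 0 0 0"

```text
time: 10.55
tool_pos: [0.5687, -0.0282, 0.1292]
tool_rot: [-0.175, 0.174, -0.685, 0.686]
contact_force: [-0.1, 1.0, 5.2]
gripper_width: 0.396
```

Flange felt at z ≈ 0.1294, as predicted. I back off slightly, then squeeze in steps while watching the opening.

Call:
apply_moves --pt "0.24 0 -1 0 0 0 0" --pt "0.26 0 0 0 0 0 0" --pt "0.28 0 0 0 0 0 0" --pt "0.28 0 0 0 0 0 0" --pt "0.28 0 0 0 0 0 0"

```text
time: 11.05
tool_pos: [0.5684, -0.0284, 0.1296]
tool_rot: [-0.174, 0.174, -0.685, 0.686]
contact_force: [0.4, 0.3, 4.4]
gripper_width: 0.361
```

Call:
apply_moves --pt "0.3 0 0 0 0 0 0" --pt "0.3 0 0 0 0 0 0" --pt "0.3 0 0 0 0 0 0"

```text
time: 11.35
tool_pos: [0.5683, -0.0284, 0.1296]
tool_rot: [-0.174, 0.174, -0.685, 0.686]
contact_force: [0.3, -0.2, 5.4]
gripper_width: 0.353
```

Call:
apply_moves --pt "0.31 0 0 0 0 0 0" --pt "0.31 0 0 0 0 0 0" --pt "0.31 0 0 0 0 0 0"

```text
time: 11.65
tool_pos: [0.5683, -0.0284, 0.1296]
tool_rot: [-0.174, 0.174, -0.685, 0.686]
contact_force: [-0.4, -0.5, 5.5]
gripper_width: 0.347
```

Call:
apply_moves --pt "0.325 0 0 0 0 0 0" --pt "0.325 0 0 0 0 0 0" --pt "0.325 0 0 0 0 0 0"

```text
time: 11.95
tool_pos: [0.5684, -0.0284, 0.1297]
tool_rot: [-0.174, 0.174, -0.685, 0.686]
contact_force: [-0.5, -0.1, 5.8]
gripper_width: 0.341
```

Call:
apply_moves --pt "0.34 0 0 0 0 0 0" --pt "0.34 0 0 0 0 0 0" --pt "0.34 0 0 0 0 0 0"

```text
time: 12.25
tool_pos: [0.5684, -0.0284, 0.1298]
tool_rot: [-0.174, 0.174, -0.685, 0.686]
contact_force: [1.0, -0.1, 5.8]
gripper_width: 0.336
```

The servo error has grown since the jaws shut, so the squeeze is probably about 10–15 N. I lift slowly.

Call:
apply_moves --pt "0.34 0 -1 0 0 0 0" --pt "0.34 0 -2 0 0 0 0" --pt "0.34 0 -3 0 0 0 0" --pt "0.34 0 0 0 0 0 0" --pt "0.34 0 0 0 0 0 0"

```text
time: 12.75
tool_pos: [0.5675, -0.0282, 0.1347]
tool_rot: [0.174, -0.175, 0.685, -0.685]
contact_force: [-0.2, -0.5, -2.0]
gripper_width: 0.331
```

Call:
apply_moves --pt "0.34 0 -4 0 0 0 0" --pt "0.34 0 -8 0 0 0 0" --pt "0.34 0 -8 0 0 0 0" --pt "0.34 0 0 0 0 0 0"

```text
time: 13.15
tool_pos: [0.5692, -0.0285, 0.1575]
tool_rot: [-0.175, 0.173, -0.685, 0.686]
contact_force: [0.3, -0.7, -0.7]
gripper_width: 0.339
```

Call:
apply_moves --pt "0.34 0 -12 0 0 0 0" --pt "0.34 0 -16 0 0 0 0" --pt "0.34 0 -20 0 0 0 0" --pt "0.34 0 -20 0 0 0 0" --pt "0.34 0 -16 0 0 0 0" --pt "0.34 0 -8 0 0 0 0" --pt "0.34 0 0 0 0 0 0"

```text
time: 13.85
tool_pos: [0.5688, -0.0284, 0.2493]
tool_rot: [-0.175, 0.173, -0.685, 0.686]
contact_force: [0.0, 0.5, -0.7]
gripper_width: 0.332
```

```bash
python3 - <<'E'
from h import *
delta([.4632,-.2288,.25],-61.5)
s=manip.grab_frame("side")
cv2.imwrite("pics/c6.png",cv2.resize(s[110:240,210:340],None,fx=4.5,fy=4.5,interpolation=cv2.INTER_CUBIC))
E
```

```text
pos [ 0.5688 -0.0284  0.2493] yaw z -61.496669672743955 tilt [ 0.0031 -0.001  -1.    ] F [ 0.0334  0.458  -0.731 ] g 0.3324540232643863 t 13.85
turn y 0.0033303272560445407
d tool mm [188.4353  -0.8457 125.7523]
```

View pics/c6.png

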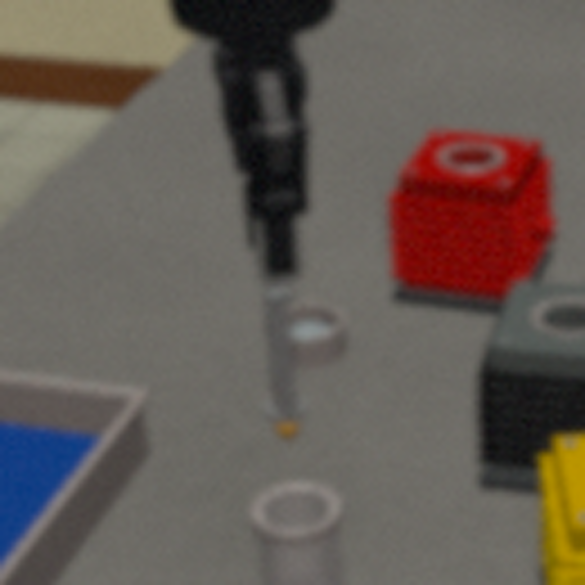

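The bulb is held upright, with its brass barrel at (288,430) below the jaw ends. I move gently over the grey house.

Call:
apply_moves --pt "0.34 10 0 7 0 0 0" --pt "0.34 20 0 13 0 0 0" --pt "0.34 30 0 20 0 0 0" --pt "0.34 34 0 23 0 0 0" --pt "0.34 34 0 23 0 0 0" --pt "0.34 30 0 20 0 0 0" --pt "0.34 20 0 13 0 0 0" --pt "0.34 10 0 7 0 0 0" --pt "0.34 0 0 0 0 0 0" --pt "0.34 0 0 0 0 0 0"

```text
time: 14.9
tool_pos: [0.4629, -0.2282, 0.2467]
tool_rot: [0.174, -0.174, 0.686, -0.685]
contact_force: [0.5, -0.6, -1.8]
gripper_width: 0.334
```

```bash
python3 - <<'E'
from h import *
delta([.4632,-.2288,.225],-61.5)
s=manip.grab_frame("side");t=manip.grab_frame("top")
st=manip.state();p=st["tool_pos"];M=R.from_quat(st["tool_rot"],scalar_first=True).as_matrix()
c=np.linspace(0,2*np.pi,60);out=[]
for n,im,o in(("side",s,(290,120)),("top",t,(350,170))):
    F=5;k=cv2.resize(im[o[1]:o[1]+80,o[0]:o[0]+80],None,fx=F,fy=F,interpolation=cv2.INTER_CUBIC)
    cv2.polylines(k,[((proj(n,[[.4632+.018*np.cos(a),-.2288+.018*np.sin(a),.1] for a in c])-o+.5)*F).astype(np.int32)],True,(0,0,255),1)
    q=((proj(n,[p+M[:,1]*d for d in(.1026,.1216)])-o+.5)*F).astype(int);print(n,q)
    cv2.line(k,q[0].tolist(),q[1].tolist(),(0,255,0),1);out.append(k)
cv2.imwrite("pics/c7.png",np.hstack(out))
E
```

```text
pos [ 0.4629 -0.2282  0.2467] yaw z -61.49593068188838 tilt [-0.0007  0.0006 -1.    ] F [ 0.5309 -0.6269 -1.8193] g 0.33418919450256707 t 14.9
turn y 0.004069318111618259
d tool mm [ 0.0191 21.7029  0.7236]
side [[231 232]
 [231 263]]
top [[223 209]
 [217 210]]
```

View pics/c7.png

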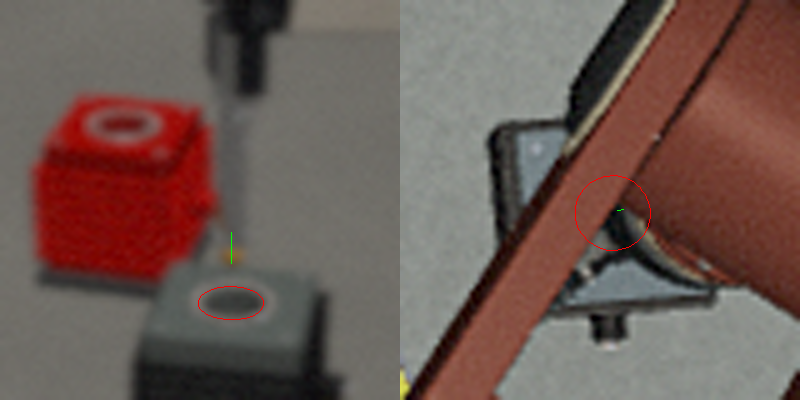

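The bulb (232,260) lines up with the well (231,302) in the side view. Down to just above the highest possible rim.

Call:
apply_moves --pt "0.34 0 10 0.5 0 0 0" --pt "0.34 0 15 0 0 0 0" --pt "0.34 0 15 0 0 0 0" --pt "0.34 0 15 0 0 0 0" --pt "0.34 0 10 0 0 0 0" --pt "0.34 0 5 0 0 0 0" --pt "0.34 0 0 0 0 0 0" --pt "0.34 0 0 0 0 0 0"

```text
time: 15.8
tool_pos: [0.4635, -0.2294, 0.1778]
tool_rot: [-0.174, 0.174, -0.685, 0.686]
contact_force: [0.7, -0.6, -0.3]
gripper_width: 0.338
```

```bash
python3 - <<'E'
from h import *
delta([.4632,-.2288,.16],-61.5)
E
```

```text
pos [ 0.4635 -0.2294  0.1778] yaw z -61.50149064882503 tilt [ 0.0006 -0.0009 -1.    ] F [ 0.6863 -0.5713 -0.3315] g 0.33792496100527 t 15.8
turn y -0.0014906488250332472
d tool mm [-0.0505 17.7934 -0.659 ]
```

Call:
apply_moves --pt "0.34 0 2 -0.5 0 0 0" --pt "0.34 0 2 0 0 0 0" --pt "0.34 0 2 0 0 0 0" --pt "0.34 0 0 0 0 0 0"

```text
time: 16.2
tool_pos: [0.4628, -0.2286, 0.171]
tool_rot: [-0.174, 0.174, -0.685, 0.685]
contact_force: [0.3, -0.6, -1.1]
gripper_width: 0.333
```

Call:
apply_moves --pt "0.34 0 2 0 0 0 0" --pt "0.34 0 2 0 0 0 0" --pt "0.34 0 0 0 0 0 0"

```text
time: 16.5
tool_pos: [0.4627, -0.2286, 0.1669]
tool_rot: [0.174, -0.174, 0.685, -0.685]
contact_force: [0.2, -0.7, -0.6]
gripper_width: 0.334
```

Call:
apply_moves --pt "0.34 0 2 0 0 0 0" --pt "0.34 0 2 0 0 0 0" --pt "0.34 0 0 0 0 0 0"

```text
time: 16.8
tool_pos: [0.4627, -0.2286, 0.1629]
tool_rot: [0.174, -0.174, 0.685, -0.685]
contact_force: [-0.4, 0.2, -1.3]
gripper_width: 0.333
```

Call:
apply_moves --pt "0.34 0 2 0 0 0 0" --pt "0.34 0 1 0 0 0 0" --pt "0.34 0 0 0 0 0 0"

```text
time: 17.1
tool_pos: [0.4628, -0.2286, 0.16]
tool_rot: [-0.174, 0.174, -0.685, 0.685]
contact_force: [-1.2, 0.2, -0.5]
gripper_width: 0.334
```

Call:
apply_moves --pt "0.34 0 2 0 0 0 0" --pt "0.34 0 1 0 0 0 0" --pt "0.34 0 0 0 0 0 0"

```text
time: 17.4
tool_pos: [0.4628, -0.2286, 0.157]
tool_rot: [-0.174, 0.174, -0.685, 0.685]
contact_force: [0.4, -1.2, -1.2]
gripper_width: 0.33
```

Call:
apply_moves --pt "0.34 0 2 0 0 0 0" --pt "0.34 0 1 0 0 0 0" --pt "0.34 0 0 0 0 0 0"

```text
time: 17.7
tool_pos: [0.4628, -0.2286, 0.154]
tool_rot: [-0.174, 0.174, -0.685, 0.685]
contact_force: [0.2, -0.3, -1.1]
gripper_width: 0.332
```

Call:
apply_moves --pt "0.34 0 1 0 0 0 0" --pt "0.34 0 1 0 0 0 0" --pt "0.34 0 0 0 0 0 0"

```text
time: 18.0
tool_pos: [0.4628, -0.2287, 0.1521]
tool_rot: [-0.174, 0.174, -0.685, 0.685]
contact_force: [-0.6, -0.6, -0.8]
gripper_width: 0.333
```

Call:
apply_moves --pt "0.34 0 1 0 0 0 0" --pt "0.34 0 1 0 0 0 0" --pt "0.34 0 0 0 0 0 0"

```text
time: 18.3
tool_pos: [0.4631, -0.229, 0.1505]
tool_rot: [-0.174, 0.174, -0.685, 0.686]
contact_force: [0.4, -1.5, -0.1]
gripper_width: 0.332
```

Call:
apply_moves --pt "0.34 0 1 0 0 0 0" --pt "0.34 0 1 0 0 0 0" --pt "0.34 0 0 0 0 0 0"

```text
time: 18.6
tool_pos: [0.4635, -0.229, 0.149]
tool_rot: [-0.174, 0.174, -0.685, 0.686]
contact_force: [0.5, -0.2, 2.6]
gripper_width: 0.335
```

Below the lowest possible rim height and only just meeting resistance, so the barrel is in the bore and on the clips. I press on in 1 mm steps.

Call:
apply_moves --pt "0.34 0 1 0 0 0 0" --pt "0.34 0 1 0 0 0 0" --pt "0.34 0 0 0 0 0 0"

```text
time: 18.9
tool_pos: [0.4635, -0.229, 0.147]
tool_rot: [-0.174, 0.174, -0.685, 0.686]
contact_force: [0.1, -1.5, 4.7]
gripper_width: 0.336
```

Call:
apply_moves --pt "0.34 0 1 0 0 0 0" --pt "0.34 0 1 0 0 0 0" --pt "0.34 0 0 0 0 0 0"

```text
time: 19.2
tool_pos: [0.463, -0.2287, 0.1437]
tool_rot: [-0.174, 0.174, -0.685, 0.686]
contact_force: [3.1, -1.2, -1.1]
gripper_width: 0.336
```

Call:
apply_moves --pt "0.34 0 1 0 0 0 0" --pt "0.34 0 1 0 0 0 0" --pt "0.34 0 0 0 0 0 0"

```text
time: 19.5
tool_pos: [0.4626, -0.2287, 0.1419]
tool_rot: [-0.174, 0.174, -0.685, 0.685]
contact_force: [1.9, -2.3, -0.5]
gripper_width: 0.334
```

Call:
apply_moves --pt "0.34 0 1 0 0 0 0" --pt "0.34 0 0 0 0 0 0"

```text
time: 19.7
tool_pos: [0.4628, -0.2288, 0.1416]
tool_rot: [-0.174, 0.174, -0.685, 0.685]
contact_force: [0.2, -1.6, 3.7]
gripper_width: 0.336
```

Call:
apply_moves --pt "0.34 0 1 0 0 0 0" --pt "0.34 0 0 0 0 0 0"

```text
time: 19.9
tool_pos: [0.463, -0.2288, 0.1414]
tool_rot: [-0.174, 0.174, -0.685, 0.685]
contact_force: [-1.5, -0.2, 7.9]
gripper_width: 0.336
```

Call:
apply_moves --pt "0.34 0 1 0 0 0 0" --pt "0.34 0 0 0 0 0 0"

```text
time: 20.1
tool_pos: [0.4632, -0.2289, 0.1413]
tool_rot: [-0.174, 0.174, -0.685, 0.685]
contact_force: [-3.4, 0.2, 11.4]
gripper_width: 0.331
```

Call:
apply_moves --pt "0.34 0 1 0 0 0 0" --pt "0.34 0 0 0 0 0 0"

```text
time: 20.3
tool_pos: [0.4635, -0.2289, 0.1411]
tool_rot: [-0.174, 0.174, -0.685, 0.685]
contact_force: [-2.8, 0.6, 14.1]
gripper_width: 0.331
```

Call:
apply_moves --pt "0.34 0 1 0 0 0 0" --pt "0.34 0 0 0 0 0 0"

```text
time: 20.5
tool_pos: [0.4639, -0.2289, 0.141]
tool_rot: [-0.175, 0.174, -0.685, 0.686]
contact_force: [-3.6, 3.0, 18.1]
gripper_width: 0.335
```

The stop at z ≈ 0.1413 comes 8 mm after the first clip contact (0.150). That fits home, with the rim about 64 mm down. I relax the push and tug lightly to test retention.

Call:
apply_moves --pt "0.34 0 -2 0 0 0 0" --pt "0.34 0 -2 0 0 0 0" --pt "0.34 0 0 0 0 0 0"

```text
time: 20.8
tool_pos: [0.4631, -0.2286, 0.1415]
tool_rot: [-0.174, 0.174, -0.685, 0.686]
contact_force: [0.9, -1.0, 4.8]
gripper_width: 0.334
```

Call:
apply_moves --pt "0.34 0 -1.5 0 0 0 0" --pt "0.34 0 0 0 0 0 0" --pt "0.34 0 0 0 0 0 0"

```text
time: 21.1
tool_pos: [0.4627, -0.2285, 0.1419]
tool_rot: [0.174, -0.174, 0.685, -0.685]
contact_force: [2.5, -1.0, -3.6]
gripper_width: 0.334
```

A pull of about 3 N doesn't move it, so it has clicked in. I go back to neutral, open the jaws while still carrying the tongs, and draw up.

Call:
apply_moves --pt "0.34 0 1.2 0 0 0 0" --pt "0.32 0 0 0 0 0 0" --pt "0.29 0 0 0 0 0 0" --pt "0.26 0 0 0 0 0 0" --pt "0.23 0 0 0 0 0 0" --pt "0.205 0 0 0 0 0 0" --pt "0.205 0 0 0 0 0 0" --pt "0.205 0 0 0 0 0 0"

```text
time: 21.9
tool_pos: [0.4627, -0.2286, 0.1413]
tool_rot: [-0.174, 0.174, -0.685, 0.685]
contact_force: [-0.6, 0.9, -0.5]
gripper_width: 0.4
```

```bash
python3 - <<'E'
from h import *
delta([.4632,-.2288,.25],-61.5)
E
```

```text
pos [ 0.4627 -0.2286  0.1413] yaw z -61.49108545455556 tilt [-0.0008 -0.0002 -1.    ] F [-0.6382  0.9316 -0.4722] g 0.3997514981879791 t 21.9
turn y 0.008914545444440591
d tool mm [  -0.2656 -108.7452    0.4359]
```

Call:
apply_moves --pt "0.205 0 -2 0 0 0 0" --pt "0.205 0 -3 0 0 0 0" --pt "0.205 0 -4 0 0 0 0" --pt "0.205 0 0 0 0 0 0"

```text
time: 22.3
tool_pos: [0.4634, -0.229, 0.1516]
tool_rot: [-0.174, 0.174, -0.685, 0.686]
contact_force: [0.4, 0.0, -0.7]
gripper_width: 0.401
```

Call:
apply_moves --pt "0.205 0 -6 0 0 0 0" --pt "0.205 0 -8 0 0 0 0" --pt "0.205 0 -10 0 0 0 0" --pt "0.205 0 -15 0 0 0 0" --pt "0.205 0 -20 0 0 0 0" --pt "0.205 0 -20 0 0 0 0" --pt "0.205 0 -15 0 0 0 0" --pt "0.205 0 -5 0 0 0 0" --pt "0.205 0 0 0 0 0 0"

```text
time: 23.2
tool_pos: [0.4633, -0.2289, 0.2509]
tool_rot: [-0.174, 0.174, -0.685, 0.686]
contact_force: [0.0, -0.0, 0.1]
gripper_width: 0.397
```

```bash
python3 - <<'E'
from h import *
delta([.5073,.2081,.25],-61.5)
s=manip.grab_frame("side");t=manip.grab_frame("top")
cv2.imwrite("pics/c8.png",np.hstack([cv2.resize(s[110:210,290:390],None,fx=4,fy=4,interpolation=cv2.INTER_CUBIC),cv2.resize(t[170:250,350:430],None,fx=5,fy=5,interpolation=cv2.INTER_CUBIC)]))
E
```

```text
pos [ 0.4633 -0.2289  0.2509] yaw z -61.49650913408751 tilt [ 0.0016 -0.0017 -1.    ] F [ 0.0455 -0.0197  0.0715] g 0.3968145253896445 t 23.2
turn y 0.0034908659124894825
d tool mm [-247.205     0.2125 -363.082 ]
```

View pics/c8.png

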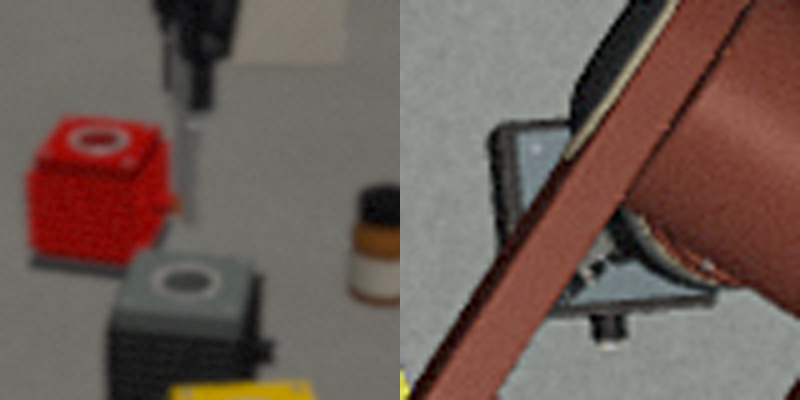

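The tongs come away empty, with no bulb under the tips at (190,220), so it stayed in the socket. Back to the stand.

Call:
apply_moves --pt "0.22 -10 0 -15 0 0 0" --pt "0.22 -20 0 -29 0 0 0" --pt "0.22 -24 0 -35 0 0 0" --pt "0.22 -24 0 -35 0 0 0" --pt "0.22 -24 0 -35 0 0 0" --pt "0.22 -24 0 -35 0 0 0" --pt "0.22 -24 0 -35 0 0 0" --pt "0.22 -24 0 -35 0 0 0" --pt "0.22 -24 0 -35 0 0 0" --pt "0.22 -20 0 -30 0 0 0" --pt "0.22 -17 0 -24 0 0 0" --pt "0.22 -10 0 -16 0 0 0" --pt "0.22 -2 0 -4 0 0 0" --pt "0.22 0 0 0 0 0 0" --pt "0.22 0 0 0 0 0 0"

```text
time: 24.8
tool_pos: [0.5065, 0.2074, 0.2487]
tool_rot: [-0.173, 0.174, -0.685, 0.686]
contact_force: [0.7, -0.8, -1.5]
gripper_width: 0.391
```

```bash
python3 - <<'E'
from h import *
delta([.5073,.2081,.18],-61.5)
E
```

```text
pos [0.5065 0.2074 0.2487] yaw z -61.531387105738425 tilt [-0.0013 -0.0013 -1.    ] F [ 0.7135 -0.8061 -1.509 ] g 0.3909073878629501 t 24.8
turn y -0.031387105738424737
d tool mm [-1.1579 68.6644 -0.2571]
```

Call:
apply_moves --pt "0.22 -1 20 -0.2 0 0 0" --pt "0.22 0 25 0 0 0 0" --pt "0.22 0 20 0 0 0 0" --pt "0.22 0 5 0 0 0 0" --pt "0.22 0 0 0 0 0 0" --pt "0.22 0 0 0 0 0 0"

```text
time: 25.4
tool_pos: [0.5083, 0.2085, 0.1807]
tool_rot: [-0.174, 0.173, -0.685, 0.686]
contact_force: [0.7, 0.6, -0.6]
gripper_width: 0.396
```

```bash
python3 - <<'E'
from h import *
delta([.5073,.2081,.1106],-61.5)
E
```

```text
pos [0.5083 0.2085 0.1807] yaw z -61.53978622045822 tilt [ 0.0017 -0.0001 -1.    ] F [ 0.7262  0.5555 -0.6187] g 0.3955638345854088 t 25.4
turn y -0.039786220458218224
d tool mm [ 1.1592 70.1007 -0.1754]
```

Call:
apply_moves --pt "0.22 1 6 0 0 0 0" --pt "0.22 0 6 0 0 0 0" --pt "0.22 0 4 0 0 0 0" --pt "0.22 0 4 0 0 0 0" --pt "0.22 0 0 0 0 0 0"

```text
time: 25.9
tool_pos: [0.5061, 0.2082, 0.1584]
tool_rot: [-0.173, 0.175, -0.685, 0.685]
contact_force: [-0.3, 0.5, -0.1]
gripper_width: 0.388
```

Call:
apply_moves --pt "0.22 0 6 0 0 0 0" --pt "0.22 0 8 0 0 0 0" --pt "0.22 0 8 0 0 0 0" --pt "0.22 0 0 0 0 0 0"

```text
time: 26.3
tool_pos: [0.5056, 0.2081, 0.1354]
tool_rot: [-0.173, 0.175, -0.685, 0.685]
contact_force: [0.2, -0.2, -0.9]
gripper_width: 0.389
```

Call:
apply_moves --pt "0.22 -1 8 0 0 0 0" --pt "0.22 0 8 0 0 0 0" --pt "0.22 0 4 0 0 0 0" --pt "0.22 0 0 0 0 0 0"

```text
time: 26.7
tool_pos: [0.5068, 0.2086, 0.1162]
tool_rot: [-0.173, 0.175, -0.685, 0.686]
contact_force: [0.4, -0.3, -0.2]
gripper_width: 0.393
```

Call:
apply_moves --pt "0.22 0 2 0 0 0 0" --pt "0.22 0 1 0 0 0 0" --pt "0.22 0 0 0 0 0 0"

```text
time: 27.0
tool_pos: [0.5076, 0.2088, 0.1145]
tool_rot: [-0.174, 0.174, -0.685, 0.685]
contact_force: [-0.1, 0.1, -1.0]
gripper_width: 0.39
```

Call:
apply_moves --pt "0.22 0 1 0 0 0 0" --pt "0.22 0 0 0 0 0 0"

```text
time: 27.2
tool_pos: [0.5076, 0.2088, 0.1135]
tool_rot: [-0.174, 0.174, -0.685, 0.685]
contact_force: [0.7, 0.2, -0.6]
gripper_width: 0.394
```

Call:
apply_moves --pt "0.22 0 1 0 0 0 0" --pt "0.22 0 0.8 0 0 0 0" --pt "0.22 0 0 0 0 0 0"

```text
time: 27.5
tool_pos: [0.5074, 0.2088, 0.1114]
tool_rot: [-0.174, 0.174, -0.685, 0.685]
contact_force: [0.8, 0.5, -1.0]
gripper_width: 0.39
```

Call:
apply_moves --pt "0.22 0 0.7 0 0 0 0" --pt "0.22 0 0 0 0 0 0"

```text
time: 27.7
tool_pos: [0.5075, 0.2088, 0.1108]
tool_rot: [-0.174, 0.174, -0.685, 0.685]
contact_force: [-0.3, -0.0, 0.1]
gripper_width: 0.387
```

Call:
apply_moves --pt "0.22 0 0.7 0 0 0 0" --pt "0.22 0 0 0 0 0 0"

```text
time: 27.9
tool_pos: [0.5076, 0.2088, 0.1103]
tool_rot: [-0.174, 0.174, -0.685, 0.685]
contact_force: [0.2, 0.8, -1.2]
gripper_width: 0.39
```

Call:
apply_moves --pt "0.22 0 0.7 0 0 0 0" --pt "0.22 0 0 0 0 0 0"

```text
time: 28.1
tool_pos: [0.508, 0.209, 0.1102]
tool_rot: [-0.174, 0.174, -0.685, 0.685]
contact_force: [-0.7, 0.7, 3.8]
gripper_width: 0.391
```

Call:
apply_moves --pt "0.15 0 0 0 0 0 0" --pt "0.1 0 0 0 0 0 0" --pt "0.0 0 0 0 0 0 0" --pt "-0.2 0 0 0 0 0 0" --pt "-0.4 0 0 0 0 0 0" --pt "-0.4 0 0 0 0 0 0" --pt "-0.4 0 0 0 0 0 0"

```text
time: 28.8
tool_pos: [0.5075, 0.2088, 0.1095]
tool_rot: [-0.174, 0.174, -0.685, 0.686]
contact_force: [0.3, 0.1, 0.2]
gripper_width: 0.702
```

Call:
apply_moves --pt "-0.4 0 -5 0 0 0 0" --pt "-0.4 0 -15 0 0 0 0" --pt "-0.4 0 -25 0 0 0 0" --pt "-0.4 0 -35 0 0 0 0" --pt "-0.4 0 -35 0 0 0 0" --pt "-0.4 0 -35 0 0 0 0" --pt "-0.4 0 0 0 0 0 0"

```text
time: 29.5
tool_pos: [0.5105, 0.2097, 0.2682]
tool_rot: [-0.179, 0.169, -0.685, 0.685]
contact_force: [1.0, 0.7, 0.8]
gripper_width: 0.7
```

Floor felt (3.8 N), tongs released, gripper clear. I swing the arm toward the base to clear the top view and look.

Call:
apply_moves --pt "-0.4 40 0 -10 0 0 0" --pt "-0.4 40 0 -10 0 0 0" --pt "-0.4 20 0 -30 0 0 0" --pt "-0.4 10 0 -45 0 0 0" --pt "-0.4 10 0 -45 0 0 0" --pt "-0.4 10 0 -45 0 0 0" --pt "-0.4 0 0 -45 0 0 0" --pt "-0.4 0 0 0 0 0 0"

```text
time: 30.3
tool_pos: [0.2806, 0.352, 0.26]
tool_rot: [0.176, -0.177, 0.685, -0.684]
contact_force: [1.0, 0.6, 0.1]
gripper_width: 0.698
```

```bash
python3 - <<'E'
from h import *
delta([.5,.2,.25])
s=manip.grab_frame("side");t=manip.grab_frame("top")
r=lambda im,x,y,w,h:cv2.resize(im[y:y+h,x:x+w],(400,300),interpolation=cv2.INTER_CUBIC)
cv2.imwrite("pics/c9.png",np.vstack([np.hstack([r(t,170,130,320,240),r(t,362,188,60,45)]),np.hstack([r(s,160,120,260,240),r(s,225,255,107,80)])]))
E
```

```text
pos [0.2806 0.352  0.26  ] yaw z -61.080390817206755 tilt [-0.0006  0.0013 -1.    ] F [0.9916 0.6221 0.127 ] g 0.6976555539233888 t 30.3
d tool mm [-118.5529    9.7299  239.1651]
```

View pics/c9.png

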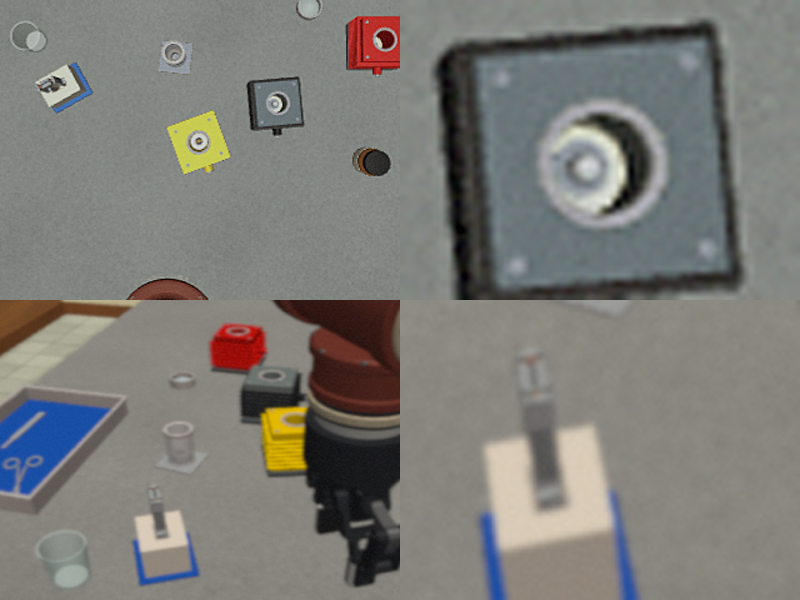

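Top crop: the bulb stands centred in the grey house's socket, with its flange ring at (577,165) and glass tip at (587,165). The tube is otherwise as before. Side crop: the tongs stand upright in their stand at (540,430). The bystanders and the look-alike houses haven't moved. I hand in the job.

```bash
python3 -c "
from plant import manip
print(manip.job_done())"
```

```text
the job is handed in; nothing more can be done
None
```

The spare bulb is in the grey lamp house's socket, and the tongs are back upright in their stand. I handed the job in at about 30 s of the 59 s allowed.

- **Bulb grip:** I squeezed the bulb by gripper opening in small steps and estimate 10–15 N per jaw. There is no direct reading of that force. Only the tongs touched the bulb.
- **Seating:**
  - The clips started to resist about 8 mm before the end, then the force dropped as they clicked.
  - The bulb then met a firm stop with the rim about 64 mm below the mouth. I pressed to 18 N, and a light tug of about 3 N did not move it.
- **Last pictures:** They show the bulb centred in the socket, the tongs upright with the gripper clear, and the beaker, lens, jar and look-alike houses where they were.

**One mismatch:** the stop felt stiffer than described, giving about 0.6 mm over 14 N instead of 1 mm per 8 N. I still took it as home because of the click, the 8 mm of travel and the tug. The pictures cannot show the seating depth.

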